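# Grade a spacer plate on the slot gauge

### The arm

A 6-joint arm with a two-finger parallel gripper is mounted at the origin on a cart in front of the work surface, level with it; the furniture and walls round the work are solid. World frame = base frame: x ahead of the robot, y to its left, z up, the work surface at z = 0. Lengths are in m, angles in degrees, forces in N, time in s.
With the tool pointing down it reaches from about 0.35 to 0.875 m from the base axis. Payload 4.2 kg.
Tool frame: the origin (TCP) lies at the very end of the fingers, on their centre line; the grasp point (between the pads) lies 19 mm behind it; z points along the fingers, y is the line along which they close (so a half turn about z gives the same grasp; the last joint's range is limited). The gripper opens to 87 mm and grips with 3 to 60 N. Pads are 19 mm wide; open, the fingers measure 117 mm over their backs; the gripper's body (75 mm by 190 mm) begins 51 mm behind the grasp point.
Start: joints at [-54.053, 22.042, 0.453, 0, -68.411, -14.817], TCP at [0.225, -0.583, 0.223] pointing down, gripper open.
Joint ranges: [-179.83, 179.83], [-69.29, 118.12], [-61.27, 80.66], [-181.25, 117.63], [-171.15, -9.14], [-177.46, 177.46]. Speed limits (degrees/s): [159.86, 159.86, 180, 180, 180, 180].

### API

Orientations are given as a 3x3 rotation matrix whose columns are the frame's x, y, z axes.
In Python, from station import sense, cams, r gives the robot as it stands. The module is installed in compiled form; this text tells all that it offers.
- The arm moves only by the tool step_arm, never from a script. Its argument "targets" is text: rows parted by semicolons, each of 4 numbers parted by spaces: the shift along the tool's x, y, z in cm, then the turn about the tool's z in degrees. In form: x y z turn; .... A call has 1 to 12 rows; each row shifts and turns the commanded pose from where the row before left it, along the tool's axes as they then stand; what a row does not reach is not made up. A row lasts 1/12 s, in which the tool goes at most 41.7 mm and 7.16 degrees, less where a joint would pass 70% of its speed; a pose out of reach is approached as far as the arm can. A call with a gripper value outside its range is refused whole. "claw" is the finger opening in cm, from 0 to 8.7, set as the call begins (left out, the last holds). The fingers move at their own pace and stop on an object; the grip force is fixed at half the most. Time passes only in rows, so rows that do not move let the fingers close. It gives the time, the measured TCP pose, the force, the opening and the grip force at its end, in the units of the state.
- sense(): the state, without advancing time (a new reading comes with each control period).
- cams.capture(name): name is "scene" or "top" or "wrist"; returns a dict with "frame" (420x560x3 uint8, blue, green, red), "vertical_fov" (degrees; the focal length in pixels is half the picture's height over the tangent of half this angle, whatever the lens; pixels are square), "cx", "cy" (the principal point, pixels), "dist_coeffs" ([k1, k2, p1, p2, k3] as OpenCV has them; the pictures are not rectified), "eye" and "rotation" of the camera in the world; the wrist camera has in their place "tool_from_camera" (4x4, takes a point from camera to tool coordinates, whose origin is the TCP and whose axes are the flange's). Camera axes: x right, y down, z forward; pixel columns grow to the right and rows downward; lengths in m; the calibration is good to about 2 mm. A picture is of the moment at which its call begins: read the wrist's pose just before it. There is no depth.
- r.finish_job(): hands the job in; it is judged then, once.
The state is a dict: "time_s": time; "joints": joint angles; "joint_velocities": joint speeds; "effort": joint torques, N m; "tcp_pos": TCP position; "ee_rot": TCP orientation; "wrist_force": force on the tool from outside, world axes, zero at the start; "moment": the same for the moment, N m; "gripper_width": opening from 0.0 (shut) to 1.0 (fully open); "gripper_force": force on a finger pad.
Only numpy, scipy, OpenCV 4.12 (cv2) and the standard library are available. Lean on these libraries where they do the work, as an engineer would, in place of code of your own. Each camera call takes 0.05 s, during which the arm holds its last target. There are 200 camera calls.

### The job

Find the grade of the spacer plate that stands in the low wooden frame: lift it by its tab, hold it upright and offer it lightly to the slots of the gauge one after another, beginning at the narrowest, until the first slot that lets it in; leave it standing there, fully down on the slot's floor and centred across the gauge. Slide the gauge's pointer so that it points at the middle of that slot, and leave the other two plates where they are.

Things in the scene. Friction and masses are not known exactly. Their poses are not given: they have to be found in the camera images.
- gauge: fixed slot gauge: aluminium comb 44 mm across (x), 166 long (y), 45 high, on a dark base plate; origin at table level under the comb's middle. Four slots run through along x, open above and at both sides, walls 20 mm thick, mouths chamfered 2 mm, ranged along y, the narrowest at the +y end. A plate goes 35 mm down below the comb's top. The narrowest slot takes none of the plates
- slot1 (a point): centre of the floor of the narrowest slot (10 mm wide), at y = +60 mm, x = 0 in the gauge's frame, 10 mm above the table; axes as the gauge (x along the slot, y across it)
- slot2 (a point): centre of the floor of the second slot (15 mm wide), at y = +27.5 mm, x = 0 in the gauge's frame, 10 mm above the table; axes as the gauge (x along the slot, y across it)
- slot3 (a point): centre of the floor of the third slot (20 mm wide), at y = -10 mm, x = 0 in the gauge's frame, 10 mm above the table; axes as the gauge (x along the slot, y across it)
- slot4 (a point): centre of the floor of the widest slot (25 mm wide), at y = -52.5 mm, x = 0 in the gauge's frame, 10 mm above the table; axes as the gauge (x along the slot, y across it)
- frame: low rectangular frame of light wooden strips without a floor, 100 x 110 mm outside, 8 mm high, fixed on the table; origin at its centre at table level. The plate of the job stands inside it
- plate_a: one of 3 look-alike upright steel plates; which is in the frame varies. Origin: centre of underside, z up. Width (x) 60 mm, body 60 high; thickness (y) 11 to 24 mm, to be found by trying: about 3 mm play in its own slot, 2 mm too thick for the next narrower. On top a pull tab, the same on all: 34 wide (x), 12 thick (y), from 60 to 88 mm above the foot. 0.14 to 0.28 kg
- plate_b: one of 3 look-alike upright steel plates; which is in the frame varies. Origin: centre of underside, z up. Width (x) 60 mm, body 60 high; thickness (y) 11 to 24 mm, to be found by trying: about 3 mm play in its own slot, 2 mm too thick for the next narrower. On top a pull tab, the same on all: 34 wide (x), 12 thick (y), from 60 to 88 mm above the foot. 0.14 to 0.28 kg
- plate_c: one of 3 look-alike upright steel plates; which is in the frame varies. Origin: centre of underside, z up. Width (x) 60 mm, body 60 high; thickness (y) 11 to 24 mm, to be found by trying: about 3 mm play in its own slot, 2 mm too thick for the next narrower. On top a pull tab, the same on all: 34 wide (x), 12 thick (y), from 60 to 88 mm above the foot. 0.14 to 0.28 kg
- pointer (a joint): travel in m of the gauge's sliding pointer along the gauge's +y, 0 to 0.155; parked at 0 to 0.02, beyond the wide end; it points at a slot's centre at 0.0355 (widest), 0.078, 0.1155 and 0.148 (narrowest). It slides with about 1.5 N of friction and stays where it is left
- pointer_grip (a point): grip point of the pointer: 59 mm above the table, 14 mm below the top of its upright black fin (16 mm along the gauge's x, 14 along its y, free from 29 to 73 mm above the table). The fin runs on a rail at x = -82 mm in the gauge's frame; its steel needle has the fin's y and points to the comb

How it is judged (in metres and radians):
On the way, in this order (a step that is already met when the one before it is completed fails the run):
1. the plate has been offered to the narrowest slot and touches there (((y of plate_a in the frame of slot1 between -0.006 and 0.006 m and x of plate_a in the frame of slot1 between -0.02 and 0.02 m and z of plate_a in the frame of slot1 below 0.04 m and contact force between plate_a and gauge above 1 N) or (y of plate_b in the frame of slot1 between -0.006 and 0.006 m and x of plate_b in the frame of slot1 between -0.02 and 0.02 m and z of plate_b in the frame of slot1 below 0.04 m and contact force between plate_b and gauge above 1 N) or (y of plate_c in the frame of slot1 between -0.006 and 0.006 m and x of plate_c in the frame of slot1 between -0.02 and 0.02 m and z of plate_c in the frame of slot1 below 0.04 m and contact force between plate_c and gauge above 1 N))), for 0.1 s.
2. the plate has been offered to the second slot (it touches there, or enters it if it fits) (((y of plate_a in the frame of slot2 between -0.006 and 0.006 m and x of plate_a in the frame of slot2 between -0.02 and 0.02 m and z of plate_a in the frame of slot2 below 0.032 m) or (y of plate_b in the frame of slot2 between -0.006 and 0.006 m and x of plate_b in the frame of slot2 between -0.02 and 0.02 m and z of plate_b in the frame of slot2 below 0.04 m and contact force between plate_b and gauge above 1 N) or (y of plate_c in the frame of slot2 between -0.006 and 0.006 m and x of plate_c in the frame of slot2 between -0.02 and 0.02 m and z of plate_c in the frame of slot2 below 0.04 m and contact force between plate_c and gauge above 1 N))), for 0.02 s.
3. the plate is fully down in the second slot if that one took it, else it has been offered to the third (it touches there, or enters it if it fits) (((y of plate_a in the frame of slot2 between -0.005 and 0.005 m and x of plate_a in the frame of slot2 between -0.015 and 0.015 m and z of plate_a in the frame of slot2 below 0.004 m and angle between plate_a's own z axis and vertical below 0.15 rad) or (y of plate_b in the frame of slot3 between -0.006 and 0.006 m and x of plate_b in the frame of slot3 between -0.02 and 0.02 m and z of plate_b in the frame of slot3 below 0.032 m) or (y of plate_c in the frame of slot3 between -0.006 and 0.006 m and x of plate_c in the frame of slot3 between -0.02 and 0.02 m and z of plate_c in the frame of slot3 below 0.04 m and contact force between plate_c and gauge above 1 N))), for 0.02 s.
At the end, for the whole second after the job is handed in: The job's plate stands at rest in the narrowest slot that takes it: foot within 4 mm of the floor and 15 mm of mid gauge, tilt under 0.15 rad; the pointer is within 6 mm of that slot's centre line; the other plates are within 20 mm of where they stood ((((y of plate_a in the frame of slot2 between -0.005 and 0.005 m and x of plate_a in the frame of slot2 between -0.015 and 0.015 m and z of plate_a in the frame of slot2 below 0.004 m and angle between plate_a's own z axis and vertical below 0.15 rad) and linear speed of plate_a below 0.02 m/s and value of joint pointer between 0.1095 and 0.1215 m and distance of each of plate_b, plate_c from where it was at the start of the episode below 0.02 m) or ((y of plate_b in the frame of slot3 between -0.005 and 0.005 m and x of plate_b in the frame of slot3 between -0.015 and 0.015 m and z of plate_b in the frame of slot3 below 0.004 m and angle between plate_b's own z axis and vertical below 0.15 rad) and linear speed of plate_b below 0.02 m/s and value of joint pointer between 0.072 and 0.084 m and distance of each of plate_a, plate_c from where it was at the start of the episode below 0.02 m) or ((y of plate_c in the frame of slot4 between -0.005 and 0.005 m and x of plate_c in the frame of slot4 between -0.015 and 0.015 m and z of plate_c in the frame of slot4 below 0.004 m and angle between plate_c's own z axis and vertical below 0.15 rad) and linear speed of plate_c below 0.02 m/s and value of joint pointer between 0.0295 and 0.0415 m and distance of each of plate_a, plate_b from where it was at the start of the episode below 0.02 m))); the robot touches nothing.
It fails at once if another plate is moved while the plate of the job still stands in the frame ((distance of plate_a from where it was at the start of the episode above 0.03 m and horizontal distance between plate_b and frame below 0.03 m and distance of plate_b from where it was at the start of the episode below 0.02 m) or (distance of plate_a from where it was at the start of the episode above 0.03 m and horizontal distance between plate_c and frame below 0.03 m and distance of plate_c from where it was at the start of the episode below 0.02 m) or (distance of plate_b from where it was at the start of the episode above 0.03 m and horizontal distance between plate_a and frame below 0.03 m and distance of plate_a from where it was at the start of the episode below 0.02 m) or (distance of plate_b from where it was at the start of the episode above 0.03 m and horizontal distance between plate_c and frame below 0.03 m and distance of plate_c from where it was at the start of the episode below 0.02 m) or (distance of plate_c from where it was at the start of the episode above 0.03 m and horizontal distance between plate_a and frame below 0.03 m and distance of plate_a from where it was at the start of the episode below 0.02 m) or (distance of plate_c from where it was at the start of the episode above 0.03 m and horizontal distance between plate_b and frame below 0.03 m and distance of plate_b from where it was at the start of the episode below 0.02 m)).
It fails at once if the plate is rammed against the gauge with more than 60 N (contact force between any of plate_a, plate_b, plate_c and gauge above 60 N).
It also fails if it takes over 72 s, if anything falls off the work surface, if the arm or the gripper's body presses on something with over 40 N, if the wrist force passes 120 N, or if a joint passes its speed limit or range.

## Working session

There is one attempt and no reset: what is moved stays moved. The work goes in short steps, Python scripts to look and compute and a tool call to move; the robot and the scene stay as the last step left them, time stands still between calls to the robot, and variables do not carry over. Pictures are saved under pics/ and viewed, at most 12 in all, crops included, and the job is handed in when it is done.

Besides the shell and the picture viewer there is one more tool, called by a JSON object that holds its "name" and its "arguments". step_arm: Moves the arm, as the interface text tells. Its arguments: {"type":"object","properties":{"targets":{"type":"string"},"claw":{"type":"number"}},"required":["targets"]}

```bash
mkdir -p pics; cat > h.py <<'E'
import numpy as np,cv2
from station import sense,cams,r
def K(c):
    f=c["frame"].shape[0]/2/np.tan(np.radians(c["vertical_fov"])/2)
    return np.array([[f,0,c["cx"]],[0,f,c["cy"]],[0,0,1.]])
def shot(name,fn):
    s=sense(); c=cams.capture(name)
    if name=="wrist":
        T=np.eye(4);T[:3,:3]=s["ee_rot"];T[:3,3]=s["tcp_pos"]
        M=T@np.array(c["tool_from_camera"]);c["eye"]=M[:3,3];c["rotation"]=M[:3,:3]
    cv2.imwrite("pics/"+fn+".png",c["frame"])
    np.savez("pics/"+fn+".npz",K=K(c),d=np.array(c["dist_coeffs"],float),e=np.array(c["eye"]),R=np.array(c["rotation"]))
    return c
def onz(fn,px,z):
    q=np.load("pics/"+fn+".npz")
    u=cv2.undistortPoints(np.array(px,float).reshape(-1,1,2),q["K"],q["d"]).reshape(-1,2)
    D=np.c_[u,np.ones(len(u))]@q["R"].T
    z=np.broadcast_to(z,len(D))
    return q["e"]+D*((z-q["e"][2])/D[:,2])[:,None]
def proj(fn,P):
    q=np.load("pics/"+fn+".npz");R=q["R"].T
    return cv2.projectPoints(np.array(P,float).reshape(-1,1,3),cv2.Rodrigues(R)[0],-R@q["e"],q["K"],q["d"])[0].reshape(-1,2)
E
python3 - <<'E'
from h import *
shot("top","top0");shot("scene","sc0")
s=sense();print(s)
for n in("top0","sc0"):
    q=np.load(f"pics/{n}.npz");print(q["K"],q["e"],q["R"],q["d"])
E
```

```text
{'time_s': 0.1, 'joints': array([-5.40534538e+01,  2.20862725e+01,  3.88794131e-01, -2.45875789e-02,
       -6.84125264e+01, -1.48188858e+01]), 'joint_velocities': array([ 0.07158369, -0.09131398,  0.19335915,  0.03498341,  0.07370365,
        0.03388473]), 'effort': array([-9.69795037e-04, -3.91688061e+01,  1.87934500e+01,  4.23198760e+00,
        1.34460814e-02, -5.85843395e-05]), 'tcp_pos': array([ 0.22512357, -0.58247402,  0.22157987]), 'ee_rot': array([[-9.32836626e-01, -3.60298740e-01, -8.04003429e-04],
       [-3.60299622e-01,  9.32834918e-01,  1.78853900e-03],
       [ 1.05594123e-04,  1.95809682e-03, -9.99998077e-01]]), 'wrist_force': array([-0.7657511 ,  0.23912411, -1.08899156]), 'moment': array([-0.04495493, -0.04128089, -0.00637865]), 'gripper_force': 0.0, 'gripper_width': 1.0053018280098602}
[[505.61058753   0.         278.50121024]
 [  0.         505.61058753 202.54248273]
 [  0.           0.           1.        ]] [0.25177625 0.13607032 1.69276341] [[ 0.01073577 -0.9875017   0.1572423 ]
 [-0.99991654 -0.01173221 -0.00541016]
 [ 0.00718734 -0.15717109 -0.98754523]] [-0.11350105  0.          0.          0.          0.        ]
[[487.92254223   0.         275.27003504]
 [  0.         487.92254223 218.9718187 ]
 [  0.           0.           1.        ]] [0.02728231 0.94635232 1.14190798] [[-0.86462581 -0.38608333  0.32149941]
 [-0.50232379  0.65201782 -0.5679292 ]
 [ 0.00964465 -0.65254304 -0.75769028]] [-0.00953609  0.          0.          0.          0.        ]
```

View pics/top0.png

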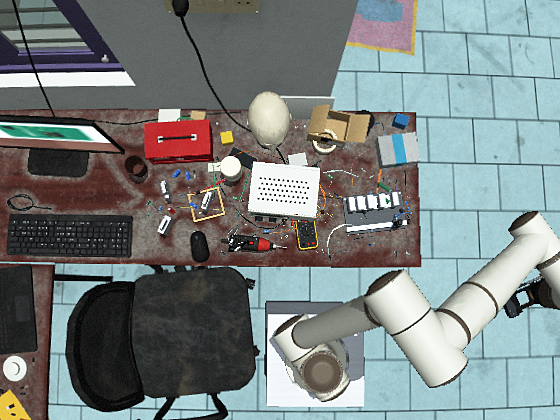

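View pics/sc0.png

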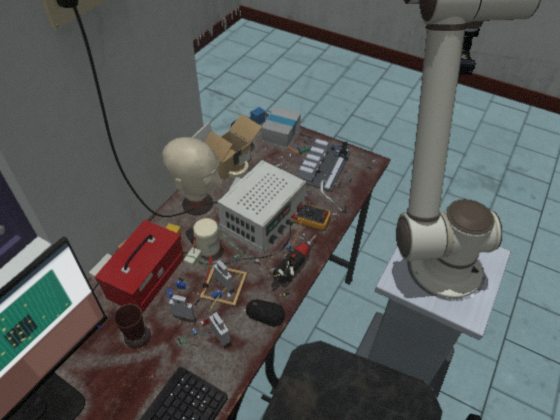

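The top view has the gauge at about (378,212), the frame at (207,204), and the other plates at (163,225) and (165,187). In the scene view the gauge is at (322,163) and the frame at (224,283). I'll enlarge these areas.

```bash
python3 - <<'E'
from h import *
t=cv2.imread("pics/top0.png");s=cv2.imread("pics/sc0.png")
def c(i,x,y,w,h,k):return cv2.resize(i[y:y+h,x:x+w],None,fx=k,fy=k,interpolation=cv2.INTER_CUBIC)
a=c(t,335,180,80,60,5);b=c(t,150,170,80,60,5)
d=c(s,290,130,80,60,5);e=c(s,160,255,80,60,5)
cv2.imwrite("pics/m.png",np.vstack([np.hstack([a,b]),np.hstack([d,e])]))
print(onz("top0",[(207,204),(378,212),(163,225),(165,187)],0.0))
E
```

```text
[[ 0.51341801  0.36932682  0.        ]
 [ 0.4927666  -0.21184843  0.        ]
 [ 0.43977087  0.51654467  0.        ]
 [ 0.57053848  0.51570275  0.        ]]
```

View pics/m.png

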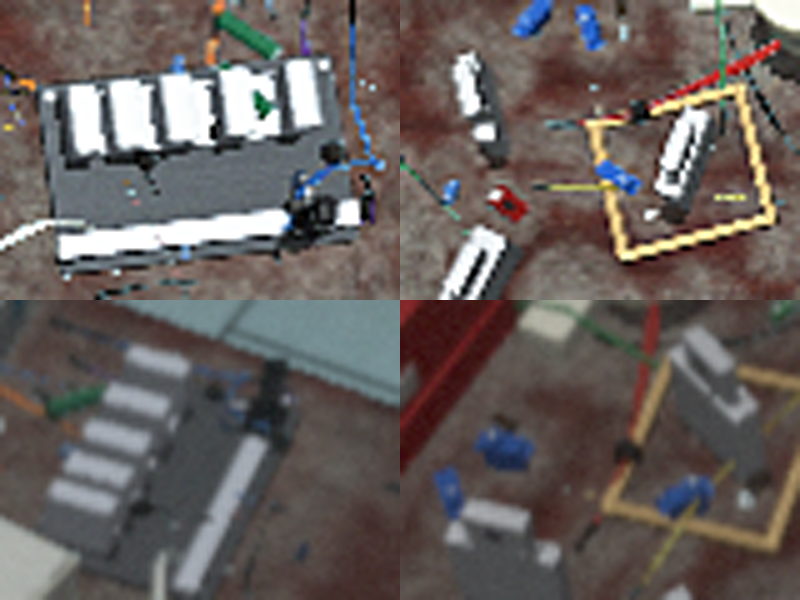

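The top crop shows the comb's walls from (85,120) at the narrow end on the left to (303,95), with the black fin at (315,215). So gauge +y is roughly world +y, with a yaw of about +6.5°. The frame plate runs from (690,110) to (668,215), a yaw of about -15°. I'll move over the gauge for a closer look.

{"name": "step_arm", "arguments": {"targets": "-3.1 2.4 -0.9 0;-3.1 2.4 -0.9 0;-3.1 2.4 -0.9 0;-3.1 2.4 -0.9 0;-3.1 2.4 -0.9 0;-3.1 2.4 -0.9 0;-3.1 2.4 -0.9 0;-3.1 2.4 -0.9 0;-3.1 2.4 -0.9 0;-3.1 2.4 -0.9 0;-3.1 2.4 -0.9 0;0 0 0 0"}}

```text
time_s: 1.1
tcp_pos: [0.4515, -0.2096, 0.323]
ee_rot: [[-0.93, -0.367, 0.004], [-0.367, 0.93, -0.0], [-0.004, -0.001, -1.0]]
wrist_force: [0.8, -1.0, 0.3]
gripper_width: 0.997
gripper_force: 0.0
```

{"name": "step_arm", "arguments": {"targets": "0 0 0 7;0 0 0 7;0 0 0 0;0 0 0 0"}}

```text
time_s: 1.43
tcp_pos: [0.4479, -0.2138, 0.3212]
ee_rot: [[-0.992, -0.127, -0.001], [-0.127, 0.992, 0.0], [0.001, 0.0, -1.0]]
wrist_force: [1.2, -0.2, 0.5]
gripper_width: 1.001
gripper_force: 0.0
```

```bash
python3 - <<'E'
from h import *
c=shot("wrist","w1");print(np.round(c["tool_from_camera"],3),K(c)[0],c["dist_coeffs"]);s=sense();print(s["tcp_pos"],s["ee_rot"],s["time_s"],s["joints"])
print(proj("w1",[[.49,-.21,0],[.49,-.3,0],[.49,-.12,0],[.41,-.21,0]]))
E
```

```text
[[ 0.001 -0.961 -0.278  0.074]
 [ 1.     0.001 -0.001  0.001]
 [ 0.001 -0.278  0.961 -0.163]
 [ 0.     0.     0.     1.   ]] [345.19271826   0.         284.88070762] [0.0166199 0.        0.        0.        0.       ]
[ 0.44796608 -0.21391035  0.32122965] [[-9.91937314e-01 -1.26727845e-01 -6.47386375e-04]
 [-1.26727989e-01  9.91937489e-01  1.85797804e-04]
 [ 6.18621060e-04  2.66341748e-04 -9.99999773e-01]] 1.4833 [-6.75098492e+00  6.01325944e+00 -6.95864874e+00 -6.37291500e-03
 -7.70661786e+01 -7.59670340e+01]
[[283.34790592 187.43670972]
 [220.97476938 179.57501403]
 [344.92622289 195.1816531 ]
 [290.72407379 131.33054513]]
```

View pics/w1.png

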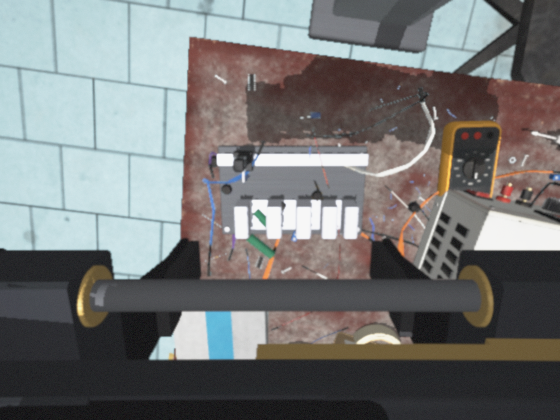

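The gauge lies between (217,150) and (370,240): fin at (240,160), rail at row 160, wall tops at about columns 241, 274, 303, 329 and 351, rows 205-238. I'll enlarge it and move on to look at the frame.

```bash
python3 - <<'E'
from h import *
i=cv2.imread("pics/w1.png")[140:250,205:385]
cv2.imwrite("pics/w1z.png",cv2.resize(i,(792,484),interpolation=cv2.INTER_CUBIC))
E
```

```text
(no output)
```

View pics/w1z.png

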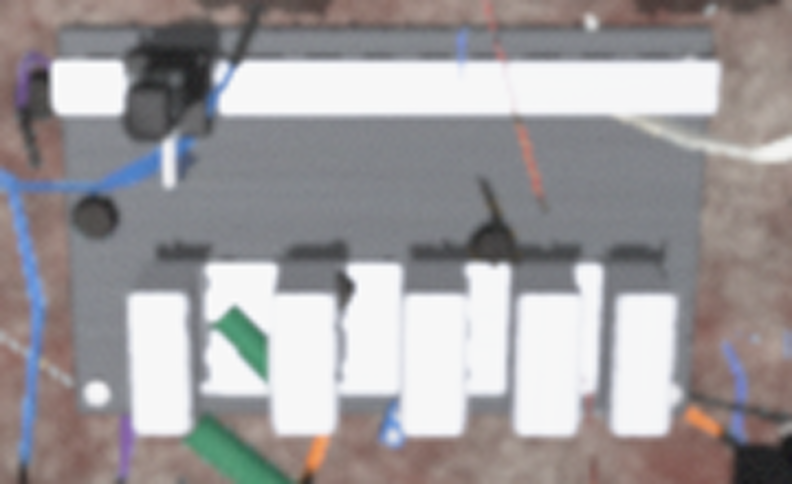

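{"name": "step_arm", "arguments": {"targets": "0 4 0 7;0 4 0 7;0 4 0 7;0 4 0 0;0 4 0 0;0 4 0 0;0 4 0 0;0 4 0 0;0 4 0 0;0 4 0 0;0 4 0 0;0 4 0 0"}}

```text
time_s: 2.48
tcp_pos: [0.5164, 0.2451, 0.3216]
ee_rot: [[-0.982, 0.191, 0.0], [0.191, 0.982, -0.0], [-0.0, -0.0, -1.0]]
wrist_force: [1.1, 0.3, 0.2]
gripper_width: 1.002
gripper_force: 0.0
```

The crop shows the wall tops clearly: centres at crop columns 159.5, 303.5, 434.5, 547.5 and 643, rows 293-437. The fin top is around (150,108) and the needle at column 169. I'll fit the gauge pose and look at the frame.

```bash
python3 - <<'E'
from h import *
cx=np.array([159.5,303.5,434.5,547.5,643]);yl=np.array([-74,-30,10,45,74])/1e3
f=lambda x,y:np.c_[205-.4+np.array(x)/4.4,140-.4+np.array(y)/4.4]
px=np.vstack([f(cx,[293]*5),f(cx,[437]*5)])
P=onz("w1",px,.045)[:,:2]; L=np.vstack([np.c_[[-.022]*5,yl],np.c_[[.022]*5,yl]])
w=[0,1,2,3,4,5,6,7,8,9]
def fit(i):
    A=L[i]-L[i].mean(0);B=P[i]-P[i].mean(0);th=np.arctan2((A[:,0]*B[:,1]-A[:,1]*B[:,0]).sum(),(A*B).sum())
    R=np.array([[np.cos(th),-np.sin(th)],[np.sin(th),np.cos(th)]]);t=P[i].mean(0)-R@L[i].mean(0)
    print("gauge",t,np.degrees(th));return R,t
R,t=fit(w);R2,_=fit([1,2,3,6,7,8])
print(np.round(((P-t)@R-L)*1e3,1))
for z in(.073,.029):print("fin in gauge", z,(onz("w1",f([150],[108]),z)[:,:2]-t)@R)
print("needle",[(onz("w1",f([169],[180]),z)[:,:2]-t)@R for z in(.02,.04,.06)])
shot("wrist","w2");s=sense();print(s["tcp_pos"],s["ee_rot"])
E
```

```text
gauge [ 0.52560822 -0.18834311] 7.479934740124726
gauge [ 0.52564137 -0.18832909] 7.650582478448831
[[-1.4  0.9]
 [-1.4  0.4]
 [-1.3 -0.1]
 [-1.2 -1. ]
 [-1.2 -1.2]
 [ 1.2 -0.8]
 [ 1.3 -0.2]
 [ 1.3  0.5]
 [ 1.4  0.5]
 [ 1.4  1.1]]
fin in gauge 0.073 [[-0.08446704 -0.06994748]]
fin in gauge 0.029 [[-0.07698817 -0.07591745]]
needle [array([[-0.05280099, -0.07210353]]), array([[-0.0571765 , -0.06960681]]), array([[-0.06155201, -0.06711009]])]
[0.51815475 0.25098083 0.31986534] [[-9.82325652e-01  1.87178199e-01  7.97421417e-04]
 [ 1.87179249e-01  9.82324549e-01  1.55223123e-03]
 [-4.92782788e-04  1.67405730e-03 -9.99998477e-01]]
```

View pics/w2.png

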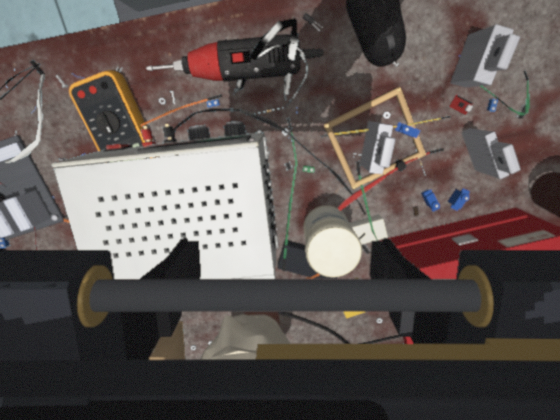

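The wrist view shows the frame with outer corners at about (325,127), (400,88), (426,153) and (352,188), and the job's plate at (380,148). The power supply is at the left, the cylinder at (332,240), and the other plates at (487,55) and (492,152). I'll compute the plate's rough position and go nearer.

```bash
python3 - <<'E'
from h import *
P=onz("w2",[(325,127),(400,88),(426,153),(352,188)],.004);print(P,P.mean(0))
p=onz("w2",[(380,145)],.07);print(p)
s=sense();c=p[0]-s["tcp_pos"];print("tool",c@s["ee_rot"]*100)
i=cv2.imread("pics/w2.png")[85:200,315:435]
cv2.imwrite("pics/w2z.png",cv2.resize(i,(600,575),interpolation=cv2.INTER_CUBIC))
E
```

```text
[[0.48465335 0.3079806  0.004     ]
 [0.45392406 0.41275432 0.004     ]
 [0.54625459 0.43977402 0.004     ]
 [0.57631824 0.33244151 0.004     ]] [0.51528756 0.37323761 0.004     ]
[[0.51218925 0.36240753 0.07      ]]
tool [ 2.68399628 10.79222745 25.0033163 ]
```

View pics/w2z.png

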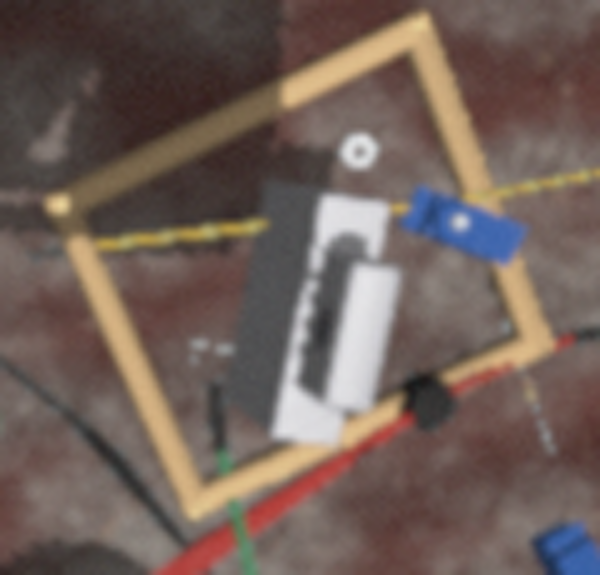

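The crop shows the plate's body top with corners (320,193), (390,202), (340,443) and (273,437). The tab's top has corners (355,265), (402,268), (374,412) and (328,403). I'll compute its pose.

```bash
python3 - <<'E'
from h import *
f=lambda a:np.array(a)/5+[314.6,84.6]
s=sense();R=s["ee_rot"]
for a,z in(([(320,193),(390,202),(340,443),(273,437)],.06),([(355,265),(402,268),(374,412),(328,403)],.088)):
    P=onz("w2",f(a),z);c=P.mean(0)
    v=(P[3]-P[0]+P[2]-P[1])/2;w=(P[1]-P[0]+P[2]-P[3])/2
    print(c,"len",np.linalg.norm(v),"thk",np.linalg.norm(w),"long dir",np.degrees(np.arctan2(v[1],v[0])),"thk dir",np.degrees(np.arctan2(w[1],w[0])))
    print("tool cm",(c-s["tcp_pos"])@R*100)
print("tool y dir",np.degrees(np.arctan2(R[1,1],R[0,1])),s["time_s"])
E
```

```text
[0.51863549 0.3651107  0.06      ] len 0.05941229531609582 thk 0.016944009953644257 long dir -17.89018569289271 thk dir 72.85762129851295
tool cm [ 2.1018552  11.17675215 26.00424841]
[0.51896084 0.36549612 0.088     ] len 0.03240806733956621 thk 0.010821959371259052 long dir -17.25611679839345 thk dir 71.62946672437371
tool cm [ 2.07573017 11.22539049 23.20433844]
tool y dir 79.21183200666816 2.5333
```

{"name": "step_arm", "arguments": {"targets": "0.5 2.8 0 0;0.5 2.8 0 0;0.5 2.8 0 0;0.6 2.8 0 6.7;0 0 4 0;0 0 4 0;0 0 4 0;0 0 4 0;0 0 4 0;0 0 1.5 0;0 0 0 0;0 0 0 0"}}

```text
time_s: 3.53
tcp_pos: [0.5177, 0.357, 0.1061]
ee_rot: [[-0.952, 0.305, -0.001], [0.305, 0.952, -0.002], [0.0, -0.002, -1.0]]
wrist_force: [0.3, 0.1, 1.1]
gripper_width: 1.003
gripper_force: 0.0
```

```bash
python3 - <<'E'
from h import *
shot("wrist","w3");s=sense();R=s["ee_rot"];print(s["tcp_pos"],R[:,1],np.degrees(np.arctan2(R[1,1],R[0,1])),s["time_s"])
print("tool cm",(np.array([.5188,.3653,.0635])-s["tcp_pos"])@R*100)
E
```

```text
[0.51846183 0.35789284 0.10781199] [0.30481568 0.95241017 0.00150669] 72.25290407594015 3.5833
tool cm [0.20042282 0.70909754 4.43196757]
```

View pics/w3.png

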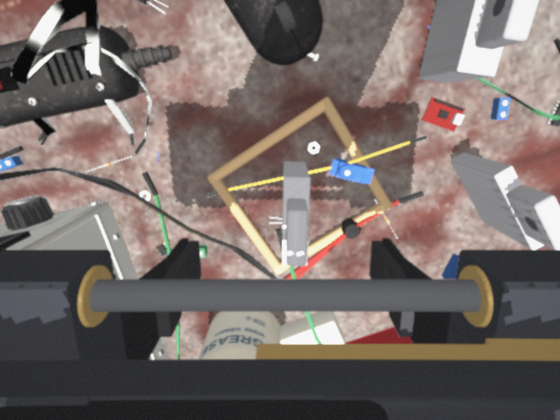

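The plate is now upright in view, with the tab's top at columns 286-307, rows 200-240. I'll check its lateral position.

```bash
python3 - <<'E'
from h import *
g=cv2.cvtColor(cv2.imread("pics/w3.png"),cv2.COLOR_BGR2GRAY)
for r in(180,205,215,225,235):print(r,g[r,276:316])
s=sense();R=s["ee_rot"]
for u in(286,307,296.5):print((onz("w3",[(u,225)],.088)[0]-s["tcp_pos"])@R*1000)
E
```

```text
180 [219 217 212 184 150 143 148 163 176 181 184 183 183 184 183 182 182 183
 182 183 183 183 183 181 181 182 185 183 184 184 185 184 183 171 139 104
  89  86  83  80]
205 [141 142 141 141 140 139 148 166 180 179 159 143 136 138 140 140 138 140
 138 140 141 140 141 140 142 140 140 142 139 140 154 171 176 162 151 148
 147 143 142 134]
215 [156 155 155 150 146 145 152 170 181 179 164 159 167 173 178 178 180 181
 184 182 182 180 181 179 178 177 177 176 177 171 169 160 156 150 141 135
 136 138 140 141]
225 [152 145 140 135 134 154 212 243 246 242 210 168 169 176 179 177 179 181
 183 183 182 180 181 179 177 178 177 177 176 174 168 153 142 140 140 145
 149 150 149 146]
235 [149 121 101  91  88 101 142 169 171 153 146 156 169 176 178 178 178 181
 183 182 184 182 180 178 177 174 177 175 173 170 166 161 151 151 157 159
 158 152 152 150]
[10.00040021  0.97793411 19.79805244]
[10.02428917 12.66241898 19.81562041]
[10.01214643  6.82093412 19.80683787]
```

{"name": "step_arm", "arguments": {"targets": "0.2 0.7 0 0;0 0 1.5 0;0 0 1.5 0;0 0 1 0;0 0 0.4 0;0 0 0 0;0 0 0 0"}}

```text
time_s: 4.17
tcp_pos: [0.5181, 0.3653, 0.0636]
ee_rot: [[-0.952, 0.306, 0.001], [0.306, 0.952, 0.001], [-0.001, 0.001, -1.0]]
wrist_force: [-0.2, 0.1, 1.0]
gripper_width: 1.0
gripper_force: 0.0
```

{"name": "step_arm", "arguments": {"claw": 0, "targets": "0 0 0 0;0 0 0 0;0 0 0 0;0 0 0 0;0 0 0 0;0 0 0 0;0 0 0 0;0 0 0 0;0 0 0 0;0 0 0 0"}}

```text
time_s: 5.0
tcp_pos: [0.5176, 0.3648, 0.0626]
ee_rot: [[-0.952, 0.306, -0.0], [0.306, 0.952, -0.0], [0.0, -0.0, -1.0]]
wrist_force: [0.3, 1.0, 0.4]
gripper_width: 0.324
gripper_force: 0.0
```

{"name": "step_arm", "arguments": {"targets": "0 0 0 0;0 0 0 0;0 0 0 0;0 0 0 0;0 0 0 0;0 0 0 0;0 0 0 0"}}

```text
time_s: 5.58
tcp_pos: [0.5175, 0.3648, 0.0626]
ee_rot: [[-0.952, 0.306, -0.0], [0.306, 0.952, 0.0], [0.0, 0.0, -1.0]]
wrist_force: [-0.9, 0.4, 0.1]
gripper_width: 0.135
gripper_force: 29.9
```

{"name": "step_arm", "arguments": {"targets": "0 0 0 0;0 0 -0.5 0;0 0 -1.5 0;0 0 -3 0;0 0 -4 0;0 0 -4 0;0 0 -4 0;0 0 -4 0;0 0 -3 0;0 0 -1 0;0 0 0 0"}}

```text
time_s: 6.5
tcp_pos: [0.5181, 0.3653, 0.3159]
ee_rot: [[-0.952, 0.306, 0.004], [0.306, 0.952, 0.005], [-0.002, 0.006, -1.0]]
wrist_force: [0.5, -1.3, -2.9]
gripper_width: 0.135
gripper_force: 29.9
```

{"name": "step_arm", "arguments": {"targets": "0 0 0 -6;0 0 0 -6;0 0 0 -6;0 0 0 -6;0 0 0 -1;0.2 -1.5 0 0;0.4 -3 0 0;0.4 -3 0 0;0.4 -3 0 0;0.4 -3 0 0;0.4 -3 0 0;0.4 -3 0 0"}}

```text
time_s: 7.5
tcp_pos: [0.5149, 0.1658, 0.3109]
ee_rot: [[-0.992, -0.123, -0.003], [-0.123, 0.992, -0.001], [0.003, -0.001, -1.0]]
wrist_force: [-0.2, -0.0, -2.5]
gripper_width: 0.139
gripper_force: 29.9
```

{"name": "step_arm", "arguments": {"targets": "0.4 -3 0 0;0.4 -3 0 0;0.4 -3 0 0;0.4 -3 0 0;0.4 -3 0 0;0.4 -3 0 0;0.4 -3 0 0;0.4 -3 0 0;0.4 -3 0 0;0.2 -1.5 0 0;0 0 0 0;0 0 0 0"}}

```text
time_s: 8.5
tcp_pos: [0.513, -0.1203, 0.3111]
ee_rot: [[-0.993, -0.121, -0.003], [-0.121, 0.993, 0.001], [0.003, 0.001, -1.0]]
wrist_force: [-0.4, 0.6, -3.1]
gripper_width: 0.132
gripper_force: 29.9
```

```bash
python3 - <<'E'
from h import *
s=sense();R=s["ee_rot"];print(s["tcp_pos"],np.degrees(np.arctan2(R[1,1],R[0,1])),s["time_s"])
print("tool cm",(np.array([.5178,-.1288,.17])-s["tcp_pos"])@R*100)
E
```

```text
[ 0.51295007 -0.12027366  0.31113786] 96.9623397991075 8.5
tool cm [-0.41708601 -0.91790807 14.11186168]
```

{"name": "step_arm", "arguments": {"targets": "-0.4 -0.9 0 -0.6;0 0 2 0;0 0 3 0;0 0 3 0;0 0 3 0;0 0 2 0;0 0 1 0;0 0 0 0;0 0 0 0;0 0 0 0"}}

```text
time_s: 9.33
tcp_pos: [0.5205, -0.1276, 0.1743]
ee_rot: [[-0.991, -0.136, 0.003], [-0.136, 0.991, -0.0], [-0.003, -0.001, -1.0]]
wrist_force: [-0.0, -0.2, -2.5]
gripper_width: 0.135
gripper_force: 29.9
```

```bash
python3 - <<'E'
from h import *
shot("wrist","w4");s=sense();R=s["ee_rot"];print(s["tcp_pos"],R[:,2],np.degrees(np.arctan2(R[1,1],R[0,1])),s["time_s"])
i=cv2.imread("pics/w4.png")[20:300,120:400]
cv2.imwrite("pics/w4z.png",cv2.resize(i,None,fx=2.1,fy=2.1,interpolation=cv2.INTER_CUBIC))
E
```

```text
[ 0.5204841  -0.12769263  0.17446944] [ 3.74571368e-03 -2.40534088e-04 -9.99992956e-01] 97.81450647241712 9.3833
```

View pics/w4z.png

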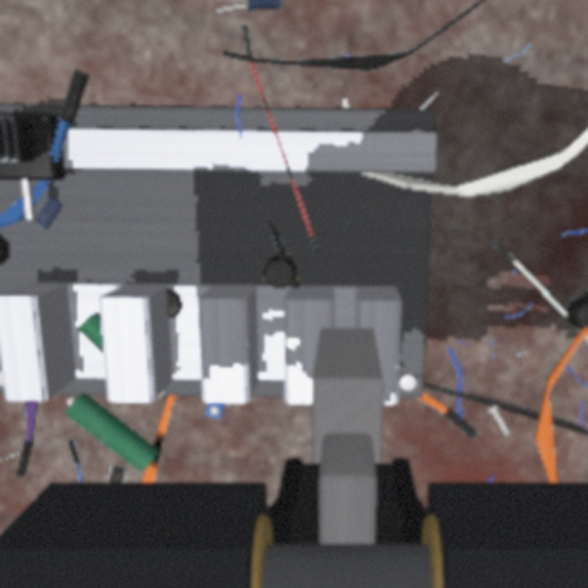

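The crop shows the plate's end face with its foot edge at row 328, columns 320-375, hanging beside the narrow end. Wall tops have left edges at 103, 203 and 287 and right edges at 150 and 250. The gauge's edges are level in the picture, so the yaw agrees.

```bash
python3 - <<'E'
from h import *
f=lambda a:np.array(a,float)/2.1+[119.75,19.75]
s=sense();R=s["ee_rot"];t=s["tcp_pos"]
T=lambda a,z:np.round((onz("w4",f(a),z)-t)@R*1000,1)
print("walls",T([(103,395),(150,395),(203,395),(250,395),(287,395),(400,395),(103,400),(203,402),(287,402)],.045))
print("walls near",T([(103,295),(150,295)],.045))
print("foot",T([(320,328),(375,328)],.112),"bodytop",T([(315,378),(382,378)],.172))
th=np.radians(7.55);G=np.array([[np.cos(th),-np.sin(th)],[np.sin(th),np.cos(th)]])
for n,y in(("s1",.06),("s2",.0275),("s3",-.01)):
    p=np.r_[np.array([.5256,-.1883])+G@[0,y],t[2]];print(n,p,(p-t)@R*1000)
E
```

```text
walls [[ -15.  -102.   129.6]
 [ -14.9  -82.2  129.6]
 [ -14.9  -59.9  129.6]
 [ -14.9  -40.1  129.6]
 [ -14.8  -24.5  129.5]
 [ -14.7   23.1  129.5]
 [ -17.2 -102.2  129.6]
 [ -18.   -60.1  129.6]
 [ -17.9  -24.6  129.6]]
walls near [[ 27.4 -98.  129.4]
 [ 27.4 -79.  129.4]]
foot [[27.8 -7.8 62.4]
 [27.8  9.6 62.4]] bodytop [[28.  -6.8  2.4]
 [28.1  9.1  2.4]]
s1 [ 0.51771652 -0.12882017  0.17446944] [ 2.89517094 -0.74076848 -0.01009536]
s2 [ 0.52198674 -0.16103841  0.17446944] [ 3.04529529e+00 -3.32404131e+01  1.36492417e-02]
s3 [ 0.52691391 -0.19821331  0.17446944] [ 3.21851571e+00 -7.07400030e+01  4.10468595e-02]
```

```bash
python3 - <<'E'
from h import *
g=cv2.cvtColor(cv2.imread("pics/w4.png"),cv2.COLOR_BGR2GRAY).astype(float)
s=sense();R=s["ee_rot"];t=s["tcp_pos"]
def edges(r,a,b,th=60):
    d=np.diff(g[r,a:b]);o=[]
    for k in range(1,len(d)-1):
        if abs(d[k])>18 and abs(d[k])>=abs(d[k-1]) and abs(d[k])>abs(d[k+1]):
            w=np.abs(d[k-1:k+2]);o.append(((a+k+.5+(w[2]-w[0])/w.sum()),int(d[k])))
    return o
for r in(166,172,180,188,196,204,208):
    e=edges(r,118,315)
    y=(onz("w4",[(u,r) for u,_ in e],.045)-t)@R*1000
    print(r,round(y[0][0]),[(round(u,1),d,round(v,1)) for (u,d),v in zip(e,y[:,1])])
for c in(180,225):
    col=g[150:220,c];print(c,[(150+k,int(v)) for k,v in enumerate(np.diff(col)) if abs(v)>18])
E
```

```text
166 22 [(np.float64(134.7), -21, np.float64(-127.5)), (np.float64(137.7), -45, np.float64(-124.9)), (np.float64(152.5), 24, np.float64(-112.4)), (np.float64(156.2), 56, np.float64(-109.2)), (np.float64(190.4), -41, np.float64(-80.1)), (np.float64(206.2), 76, np.float64(-66.6)), (np.float64(214.3), -61, np.float64(-59.7)), (np.float64(241.6), 21, np.float64(-36.3)), (np.float64(310.6), -22, np.float64(22.6))]
172 17 [(np.float64(135.2), -33, np.float64(-127.7)), (np.float64(138.6), -55, np.float64(-124.7)), (np.float64(153.4), 23, np.float64(-112.1)), (np.float64(156.1), 48, np.float64(-109.8)), (np.float64(160.6), -56, np.float64(-106.0)), (np.float64(167.5), 67, np.float64(-100.1)), (np.float64(188.5), -33, np.float64(-82.1)), (np.float64(191.2), -37, np.float64(-79.8)), (np.float64(203.3), 62, np.float64(-69.4)), (np.float64(214.3), -59, np.float64(-60.0)), (np.float64(249.5), -27, np.float64(-29.7)), (np.float64(310.4), -25, np.float64(22.5))]
180 10 [(np.float64(139.4), -47, np.float64(-124.9)), (np.float64(157.2), 55, np.float64(-109.6)), (np.float64(160.7), -50, np.float64(-106
[... 2206 characters left out ...]
6), -49, np.float64(-125.1)), (np.float64(170.6), 58, np.float64(-100.4)), (np.float64(190.7), -28, np.float64(-82.7)), (np.float64(193.2), -31, np.float64(-80.4)), (np.float64(197.0), -19, np.float64(-77.1)), (np.float64(199.7), 22, np.float64(-74.7)), (np.float64(215.6), 53, np.float64(-60.6)), (np.float64(236.6), -32, np.float64(-42.0)), (np.float64(238.3), -32, np.float64(-40.5)), (np.float64(255.4), 39, np.float64(-25.4)), (np.float64(268.6), -66, np.float64(-13.8)), (np.float64(305.2), 51, np.float64(18.7)), (np.float64(308.5), -41, np.float64(21.6))]
180 [(159, 21), (160, 58), (161, 52), (210, -23), (211, -63), (212, -22)]
225 [(193, 34), (194, 55), (210, -24), (211, -72), (212, -30)]
```

The wall edges give slot 1's centre about 1 mm to -y of the plate, with the yaw aligned. I'll centre the plate, lower it, then creep.

{"name": "step_arm", "arguments": {"targets": "0.5 -0.1 0 0;0 0 1.5 0;0 0 2 0;0 0 1.5 0;0 0 0.8 0;0 0 0.3 0;0 0 0 0;0 0 0 0;0 0 0 0"}}

```text
time_s: 10.13
tcp_pos: [0.5153, -0.1296, 0.1128]
ee_rot: [[-0.991, -0.136, 0.002], [-0.136, 0.991, -0.0], [-0.002, -0.001, -1.0]]
wrist_force: [0.3, 0.3, -3.2]
gripper_width: 0.135
gripper_force: 29.9
```

{"name": "step_arm", "arguments": {"targets": "0 0 0.1 0;0 0 0.1 0;0 0 0 0"}}

```text
time_s: 10.38
tcp_pos: [0.5144, -0.1295, 0.1098]
ee_rot: [[-0.991, -0.135, 0.0], [-0.135, 0.991, 0.0], [-0.0, 0.0, -1.0]]
wrist_force: [0.7, 0.2, -1.7]
gripper_width: 0.136
gripper_force: 29.9
```

{"name": "step_arm", "arguments": {"targets": "0 0 0.1 0;0 0 0 0;0 0 0 0"}}

```text
time_s: 10.63
tcp_pos: [0.5143, -0.1295, 0.1086]
ee_rot: [[-0.991, -0.135, -0.0], [-0.135, 0.991, -0.0], [0.0, 0.0, -1.0]]
wrist_force: [-0.5, 0.3, -2.4]
gripper_width: 0.131
gripper_force: 29.9
```

{"name": "step_arm", "arguments": {"targets": "0 0 0.1 0;0 0 0 0;0 0 0 0"}}

```text
time_s: 10.88
tcp_pos: [0.5143, -0.1296, 0.1076]
ee_rot: [[-0.991, -0.135, -0.0], [-0.135, 0.991, -0.0], [0.0, 0.0, -1.0]]
wrist_force: [0.6, 0.4, -2.7]
gripper_width: 0.136
gripper_force: 29.9
```

{"name": "step_arm", "arguments": {"targets": "0 0 0.05 0;0 0 0 0;0 0 0 0"}}

```text
time_s: 11.13
tcp_pos: [0.5144, -0.1296, 0.1075]
ee_rot: [[-0.991, -0.136, 0.0], [-0.136, 0.991, -0.0], [-0.0, -0.0, -1.0]]
wrist_force: [-1.4, 0.5, 0.4]
gripper_width: 0.136
gripper_force: 29.9
```

{"name": "step_arm", "arguments": {"targets": "0 0 0.05 0;0 0 0 0;0 0 0 0;0 0 0 0"}}

```text
time_s: 11.47
tcp_pos: [0.5145, -0.1297, 0.1075]
ee_rot: [[-0.991, -0.136, 0.001], [-0.136, 0.991, -0.0], [-0.001, -0.0, -1.0]]
wrist_force: [-2.7, 1.4, 4.3]
gripper_width: 0.138
gripper_force: 30.0
```

The plate touches slot 1 with about 7 N at foot height 45 mm and isn't admitted. On to slot 2.

{"name": "step_arm", "arguments": {"targets": "0 0 -0.6 0;0 0 -0.6 0;0 -1 0 0;0 -1.25 0 0;0 -1 0 0;0 0 0 0;0 0 0.5 0;0 0 0.4 0;0 0 0 0;0 0 0 0"}}

```text
time_s: 12.3
tcp_pos: [0.5183, -0.1616, 0.1089]
ee_rot: [[-0.991, -0.136, -0.002], [-0.136, 0.991, 0.0], [0.002, 0.0, -1.0]]
wrist_force: [0.4, 0.2, -3.3]
gripper_width: 0.133
gripper_force: 29.9
```

{"name": "step_arm", "arguments": {"targets": "0 0 0.1 0;0 0 0 0;0 0 0.1 0;0 0 0 0;0 0 0 0"}}

```text
time_s: 12.72
tcp_pos: [0.5188, -0.1617, 0.1077]
ee_rot: [[-0.991, -0.136, 0.0], [-0.136, 0.991, 0.0], [-0.0, 0.0, -1.0]]
wrist_force: [0.4, -0.3, -2.7]
gripper_width: 0.137
gripper_force: 29.9
```

{"name": "step_arm", "arguments": {"targets": "0 0 0.05 0;0 0 0 0;0 0 0 0"}}

```text
time_s: 12.97
tcp_pos: [0.5187, -0.1618, 0.1071]
ee_rot: [[-0.991, -0.135, -0.0], [-0.135, 0.991, -0.0], [0.0, 0.0, -1.0]]
wrist_force: [-0.9, 0.2, -3.0]
gripper_width: 0.138
gripper_force: 29.9
```

{"name": "step_arm", "arguments": {"targets": "0 0 0.05 0;0 0 0 0;0 0 0 0"}}

```text
time_s: 13.22
tcp_pos: [0.5188, -0.1618, 0.1066]
ee_rot: [[-0.991, -0.135, 0.0], [-0.135, 0.991, -0.0], [-0.0, -0.0, -1.0]]
wrist_force: [0.8, 0.2, -3.4]
gripper_width: 0.138
gripper_force: 29.9
```

{"name": "step_arm", "arguments": {"targets": "0 0 0.05 0;0 0 0 0;0 0 0 0"}}

```text
time_s: 13.47
tcp_pos: [0.5189, -0.1618, 0.1064]
ee_rot: [[-0.991, -0.136, 0.0], [-0.136, 0.991, -0.0], [-0.0, -0.0, -1.0]]
wrist_force: [-0.8, 0.5, -0.0]
gripper_width: 0.136
gripper_force: 29.9
```

{"name": "step_arm", "arguments": {"targets": "0 0 0.05 0;0 0 0 0;0 0 0 0"}}

```text
time_s: 13.72
tcp_pos: [0.519, -0.1618, 0.1062]
ee_rot: [[-0.991, -0.136, 0.001], [-0.136, 0.991, -0.0], [-0.001, -0.0, -1.0]]
wrist_force: [-1.4, -0.7, 2.8]
gripper_width: 0.137
gripper_force: 29.9
```

{"name": "step_arm", "arguments": {"targets": "0 0 0.08 0;0 0 0 0;0 0 0 0"}}

```text
time_s: 13.97
tcp_pos: [0.5191, -0.1619, 0.1061]
ee_rot: [[-0.991, -0.136, 0.001], [-0.136, 0.991, -0.001], [-0.001, -0.001, -1.0]]
wrist_force: [-2.4, 1.4, 7.0]
gripper_width: 0.136
gripper_force: 29.9
```

{"name": "step_arm", "arguments": {"targets": "0 0 -0.6 0;0 0 -0.7 0;0 -1.25 0 0;0 -1.25 0 0;0 -1.25 0 0;0 0 0 0;0 0 0.5 0;0 0 0.5 0;0 0 0 0;0 0 0 0"}}

```text
time_s: 14.8
tcp_pos: [0.5232, -0.1987, 0.1069]
ee_rot: [[-0.991, -0.136, -0.002], [-0.136, 0.991, 0.0], [0.002, 0.001, -1.0]]
wrist_force: [0.7, 0.5, -2.4]
gripper_width: 0.135
gripper_force: 29.9
```

{"name": "step_arm", "arguments": {"targets": "0 0 0.1 0;0 0 0.1 0;0 0 0.1 0;0 0 0 0;0 0 0 0"}}

```text
time_s: 15.22
tcp_pos: [0.5239, -0.1988, 0.1049]
ee_rot: [[-0.991, -0.136, 0.0], [-0.136, 0.991, -0.0], [-0.0, -0.0, -1.0]]
wrist_force: [1.0, -0.4, -3.6]
gripper_width: 0.137
gripper_force: 29.9
```

{"name": "step_arm", "arguments": {"targets": "0 0 0.15 0;0 0 0.15 0;0 0 0.15 0;0 0 0.15 0;0 0 0 0;0 0 0 0"}}

```text
time_s: 15.72
tcp_pos: [0.5238, -0.1989, 0.0986]
ee_rot: [[-0.991, -0.135, -0.0], [-0.135, 0.991, 0.0], [0.0, 0.0, -1.0]]
wrist_force: [0.2, 0.7, -1.8]
gripper_width: 0.134
gripper_force: 29.9
```

{"name": "step_arm", "arguments": {"targets": "0 0 0.3 0;0 0 0.3 0;0 0 0.3 0;0 0 0.3 0;0 0 0.3 0;0 0 0.3 0;0 0 0 0;0 0 0 0"}}

```text
time_s: 16.38
tcp_pos: [0.5237, -0.1989, 0.0805]
ee_rot: [[-0.991, -0.135, -0.001], [-0.135, 0.991, 0.0], [0.001, 0.0, -1.0]]
wrist_force: [0.2, 0.5, -2.2]
gripper_width: 0.135
gripper_force: 29.9
```

{"name": "step_arm", "arguments": {"targets": "0 0 0.2 0;0 0 0.2 0;0 0 0.2 0;0 0 0.1 0;0 0 0 0;0 0 0 0"}}

```text
time_s: 16.88
tcp_pos: [0.5238, -0.1989, 0.0738]
ee_rot: [[-0.991, -0.135, -0.0], [-0.135, 0.991, -0.0], [0.0, 0.0, -1.0]]
wrist_force: [-0.4, -0.2, -1.9]
gripper_width: 0.136
gripper_force: 29.9
```

{"name": "step_arm", "arguments": {"targets": "0 0 0.08 0;0 0 0 0;0 0 0 0"}}

```text
time_s: 17.13
tcp_pos: [0.5238, -0.1989, 0.073]
ee_rot: [[-0.991, -0.135, 0.0], [-0.135, 0.991, 0.0], [-0.0, 0.0, -1.0]]
wrist_force: [0.3, -0.2, -2.9]
gripper_width: 0.134
gripper_force: 29.9
```

{"name": "step_arm", "arguments": {"targets": "0 0 0.05 0;0 0 0 0;0 0 0 0"}}

```text
time_s: 17.38
tcp_pos: [0.5239, -0.1989, 0.0725]
ee_rot: [[-0.991, -0.135, 0.0], [-0.135, 0.991, 0.0], [-0.0, 0.0, -1.0]]
wrist_force: [0.0, 0.1, -3.0]
gripper_width: 0.132
gripper_force: 29.9
```

{"name": "step_arm", "arguments": {"targets": "0 0 0.05 0;0 0 0 0;0 0 0.05 0;0 0 0 0;0 0 0 0"}}

```text
time_s: 17.8
tcp_pos: [0.524, -0.199, 0.0725]
ee_rot: [[-0.991, -0.136, 0.001], [-0.136, 0.991, -0.0], [-0.0, -0.0, -1.0]]
wrist_force: [-1.1, 0.3, 5.4]
gripper_width: 0.137
gripper_force: 30.0
```

{"name": "step_arm", "arguments": {"claw": 5, "targets": "0 0 0 0;0 0 0 0;0 0 0 0;0 0 0 0;0 0 0 0;0 0 0 0;0 0 0 0;0 0 0 0"}}

```text
time_s: 18.47
tcp_pos: [0.5239, -0.1989, 0.0715]
ee_rot: [[-0.991, -0.135, -0.0], [-0.135, 0.991, -0.0], [0.0, -0.0, -1.0]]
wrist_force: [-0.3, 0.0, -0.5]
gripper_width: 0.562
gripper_force: 0.0
```

The plate stands on slot 3's floor and is released. Now up and across to the pointer fin, with a check picture of both.

{"name": "step_arm", "arguments": {"targets": "0 0 -1 0;0 0 -2 0;0 0 -3 0;0 0 -3 0;0 0 -2 0;2 -1.5 0 0;2 -1.5 0 0;2 -1.5 0 0;1.9 -1.5 0 0;0 0 0 0;0 0 0 0;0 0 0 0"}}

```text
time_s: 19.47
tcp_pos: [0.4542, -0.2691, 0.1822]
ee_rot: [[-0.991, -0.135, 0.001], [-0.135, 0.991, -0.0], [-0.001, -0.001, -1.0]]
wrist_force: [0.2, 0.2, 0.2]
gripper_width: 0.573
gripper_force: 0.0
```

```bash
python3 - <<'E'
from h import *
shot("wrist","w5");s=sense();R=s["ee_rot"];print(s["tcp_pos"],np.degrees(np.arctan2(R[1,1],R[0,1])),s["time_s"])
i=cv2.imread("pics/w5.png")[0:280,180:460]
cv2.imwrite("pics/w5z.png",cv2.resize(i,None,fx=2.1,fy=2.1,interpolation=cv2.INTER_CUBIC))
E
```

```text
[ 0.45435536 -0.26881304  0.18200374] 97.8138899348282 19.5167
```

View pics/w5z.png

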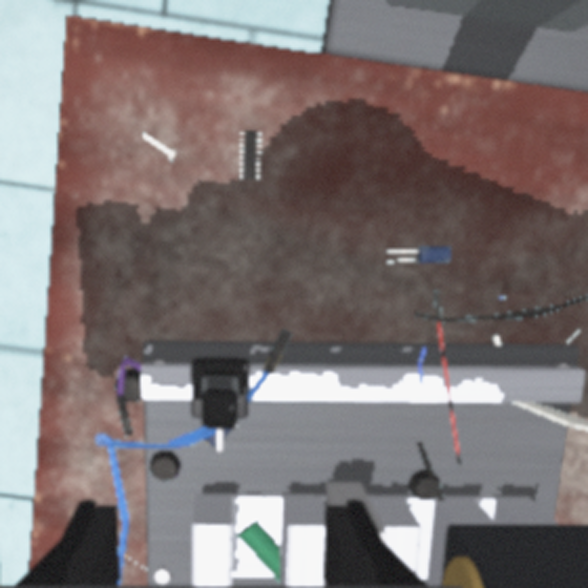

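The crop shows the black fin's top at about (221,407), with the needle just below it at (220,440).

```bash
python3 - <<'E'
from h import *
s=sense();R=s["ee_rot"];t=s["tcp_pos"]
print(np.round((onz("w5",np.array([(221,407),(204,425),(238,425),(221,390),(220,440)])/2.1+[179.75,-.25],[.073,.073,.073,.073,.04])-t)@R*1000,1))
E
```

```text
[[  3.7   0.5 109. ]
 [ -3.6  -6.2 109. ]
 [ -3.6   7.1 109. ]
 [ 10.4   0.5 109. ]
 [-19.9   0.  142. ]]
```

{"name": "step_arm", "arguments": {"targets": "0.3 0 1 0;0 0 2 0;0 0 3 0;0 0 3 0;0 0 2.5 0;0 0 1.5 0;0 0 0.8 0;0 0 0 0;0 0 0 0"}}

```text
time_s: 20.27
tcp_pos: [0.4516, -0.2693, 0.0438]
ee_rot: [[-0.991, -0.137, 0.0], [-0.137, 0.991, -0.0], [-0.0, -0.0, -1.0]]
wrist_force: [0.4, -0.3, -0.5]
gripper_width: 0.574
gripper_force: 0.0
```

{"name": "step_arm", "arguments": {"claw": 0, "targets": "0 0 0 0;0 0 0 0;0 0 0 0;0 0 0 0;0 0 0 0;0 0 0 0;0 0 0 0;0 0 0 0;0 0 0 0;0 0 0 0;0 0 0 0;0 0 0 0"}}

```text
time_s: 21.27
tcp_pos: [0.4509, -0.2696, 0.0438]
ee_rot: [[-0.991, -0.135, 0.0], [-0.135, 0.991, -0.0], [-0.0, -0.0, -1.0]]
wrist_force: [-1.7, 0.4, 3.4]
gripper_width: 0.157
gripper_force: 30.0
```

```bash
python3 - <<'E'
from h import *
s=sense();R=s["ee_rot"];print(s["tcp_pos"],s["gripper_width"],s["gripper_force"],s["wrist_force"])
print("to slot3 line, tool cm",(np.array([.5239,-.1989,0])-s["tcp_pos"])@R*100)
E
```

```text
[ 0.45085598 -0.26958487  0.04376237] 0.15665003664658128 30.000775884836912 [-1.65963932  0.42438945  3.38901659]
to slot3 line, tool cm [-8.19359073  6.0148654   4.37672436]
```

{"name": "step_arm", "arguments": {"targets": "0 0.5 0 0;0 1 0 0;0 1 0 0;0 1 0 0;0 1 0 0;0 1 0 0;0 0.5 0 0;0 0 0 0;0 0 0 0;0 0 0 0"}}

```text
time_s: 22.1
tcp_pos: [0.4432, -0.2097, 0.0437]
ee_rot: [[-0.991, -0.136, 0.001], [-0.136, 0.991, 0.0], [-0.001, 0.0, -1.0]]
wrist_force: [1.5, 1.1, 4.5]
gripper_width: 0.156
gripper_force: 30.0
```

```bash
python3 - <<'E'
from h import *
s=sense();R=s["ee_rot"];print(s["tcp_pos"],s["gripper_width"],s["gripper_force"],s["wrist_force"])
print("to slot3 line, tool cm",(np.array([.5239,-.1989,0])-s["tcp_pos"])@R*100)
E
```

```text
[ 0.4431794  -0.20974465  0.04372264] 0.15598279620217645 30.000838148407638 [1.46323645 1.11677568 4.469362  ]
to slot3 line, tool cm [-8.14050328 -0.02148141  4.3798019 ]
```

Aligned within about 0.2 mm. I'll release, rise and check from above.

{"name": "step_arm", "arguments": {"claw": 5, "targets": "0 0 0 0;0 0 0 0;0 0 0 0;0 0 0 0;0 0 0 0;0 0 0 0;0 0 0 0;0 0 0 0"}}

```text
time_s: 22.77
tcp_pos: [0.4425, -0.2101, 0.0434]
ee_rot: [[-0.991, -0.135, -0.0], [-0.135, 0.991, 0.0], [0.0, 0.0, -1.0]]
wrist_force: [-0.2, 0.2, -0.0]
gripper_width: 0.565
gripper_force: 0.0
```

{"name": "step_arm", "arguments": {"targets": "0 0 -1 0;0 0 -2 0;0 0 -3 0;0 0 -3 0;0 0 -3 0;2 0 -3 0;3 0 -3 0;3 0 -2 0;0 0 0 0;0 0 0 0;0 0 0 0"}}

```text
time_s: 23.68
tcp_pos: [0.3638, -0.2207, 0.2428]
ee_rot: [[-0.991, -0.135, 0.0], [-0.135, 0.991, 0.0], [-0.0, 0.0, -1.0]]
wrist_force: [0.2, -0.6, -0.7]
gripper_width: 0.577
gripper_force: 0.0
```

```bash
python3 - <<'E'
from h import *
shot("wrist","w6");s=sense();print(s["tcp_pos"],s["time_s"],proj("w6",[[.443,-.21,.073],[.524,-.199,.098]]))
p=proj("w6",[[.49,-.2,.05]])[0].astype(int);y=max(0,p[1]-95);x=max(0,p[0]-95)
i=cv2.imread("pics/w6.png")[y:y+190,x:x+190]
cv2.imwrite("pics/w6z.png",cv2.resize(i,None,fx=3,fy=3,interpolation=cv2.INTER_CUBIC));print(x,y)
E
```

```text
[ 0.36390552 -0.22058616  0.2421555 ] 23.7333 [[284.04851551 255.91812301]
 [283.90125929 338.10014933]]
192 190
```

View pics/w6z.png

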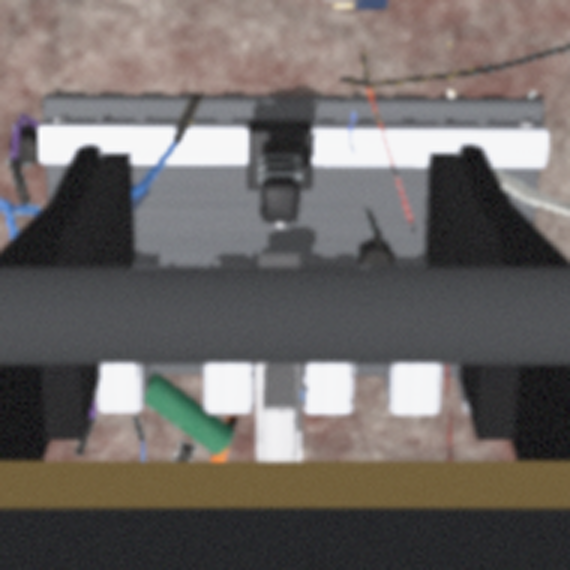

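The picture shows the fin at column 280 and the plate upright at columns 257-302, between the walls at 252 and 305. The pointer is in line with slot 3, and nothing touches the arm. I'll hand in the job.

```bash
python3 -c "
from station import r;print(r.finish_job())"
```

```text
the job is handed in; nothing more can be done
None
```

The job is handed in, with no verdict reported: the plate touched slots 1 and 2 without entering, so it is graded to the third (20 mm) slot, where it stands on the floor with the pointer set to it, in about 24 s; I did not touch the other two plates.

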